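Mist a sharpened plane iron with rust guard and put it away

TASK

A freshly sharpened plane iron lies in the drawer of the small cabinet. Pull the drawer out to its stop so that the iron lies in front of the spray nozzles, push the cap of the blue-capped rust-guard bottle all the way down and let it spring right back up, then push the drawer fully home with the iron still lying in it. Do not set off the red-capped bottle, and leave the whetstone, the jar and the green bar where they are.

Things in the scene. Friction and masses are not known exactly. Their poses are not given: they have to be found in the camera images.
- cabinet: Fixed grey one-drawer cabinet, 200 (x) x 150 (y) x 90 (z) mm, yawed up to 0.25 rad. Origin: centre of its underside, on the bench. The drawer pulls out along its own -x, roughly towards the robot. The two fixed spray bottles stand on a 6 mm steel plate beside the drawer's path, at cabinet y = +135 mm, x = -115 and -200 mm; which colour stands in which place varies.
- cabinet_drawer0 (a joint): Drawer travel, m: 0 = fully shut, 0.134 = out at its stop. It starts shut or up to 15 mm ajar. It runs with about 1 N of friction and stays where it is left.
- cabinet_drawer0_handle (a point): Middle of the drawer's level bar handle: round steel bar 11 mm thick, 75 mm long, along the cabinet's y, 52 mm above the bench, 38 mm below the cabinet's top, its axis 35 mm in front of the blue drawer front (29 mm free gap behind the bar). Two thin posts 32 mm either side of the middle hold it. Moves with the drawer; axes as the cabinet's.
- drawer_bed (a point): Centre of the drawer's inner floor, 22 mm above the bench; moves with the drawer, axes as the cabinet's. The drawer's inside is 155 mm (x) x 108 mm (y), its walls rise about 46 mm above this floor, the blue front to 78 mm above the bench.
- iron: Loose plane iron, a flat steel blade 115 x 42 x 4 mm, about 150 g, lying flat in the drawer along the cabinet's x. Origin: centre of its underside.
- blue_spray_cap_top (a point): Centre of the flat round top (30 mm across) of the blue cap on the fixed white bottle with a blue band; 172 mm above the bench when up, moves with the cap. The bottle is 52 mm across (60 mm at its foot ring) and rises to 140 mm above the bench under the cap. A nozzle 8 mm thick sticks out of the cap to 24 mm from its axis, towards the drawer's path (the cabinet's -y), 10 mm below the top.
- blue_spray_cap (a joint): How far the blue cap is pressed, m: 0 = up, 0.008 = right down. Spring: about 2.4 N to start moving, 8 N when right down.
- red_spray_cap_top (a point): The same point on the red-capped bottle (same size and shape, red cap and red band), 85 mm from the blue one. Not to be used.
- red_spray_cap (a joint): How far the red cap is pressed, m: 0 = up, 0.008 = right down; same spring.
- whetstone: Loose reddish whetstone on a wooden base, 150 x 75 x 36 mm over all, lying on the side of the cabinet away from the bottles. Origin: centre of its underside. Bystander.
- paste_jar: Loose amber jar with a black lid, 56 mm across, 60 mm high, on the side away from the bottles. Origin: centre of its underside, z up. Bystander.
- compound_bar: Loose green bar of honing compound, 90 x 40 x 30 mm, on the side away from the bottles. Origin: centre of its underside. Bystander.

How it is judged:
On the way, in this order (a step that is already met when the one before it is completed fails the run):
1. the drawer is out at its stop (value of joint cabinet_drawer0 above 0.126 m), for 0.2 s.
2. the blue cap is pressed down while the drawer is out (value of joint blue_spray_cap above 0.006 m and value of joint cabinet_drawer0 above 0.12 m), for 0.05 s.
3. the blue cap is back up, the drawer still out (value of joint blue_spray_cap below 0.0015 m and value of joint cabinet_drawer0 above 0.12 m), for 0.1 s.
At the end, for the whole second after the job is handed in: The drawer is shut to within 6 mm, the iron lies flat and at rest on its floor, both spray caps are up (within 1.5 mm), and the whetstone, the jar (upright) and the green bar are within 30 mm of where they began (value of joint cabinet_drawer0 below 0.006 m and value of joint each of blue_spray_cap, red_spray_cap below 0.0015 m and z of iron in the frame of drawer_bed between -0.004 and 0.01 m and horizontal distance between iron and drawer_bed below 0.06 m and angle between iron's own z axis and vertical below 0.15 rad and linear speed of iron below 0.02 m/s and distance of each of whetstone, paste_jar, compound_bar from where it was at the start of the episode below 0.03 m and angle between paste_jar's own z axis and vertical below 0.2 rad); the robot touches nothing.
It fails at once if the red cap is pressed (over 3 mm) (value of joint red_spray_cap above 0.003 m).
It fails at once if the blue cap is pressed (over 6 mm) while the drawer is not out (value of joint blue_spray_cap above 0.006 m and value of joint cabinet_drawer0 below 0.11 m).
It fails at once if the iron leaves the drawer (distance between iron and drawer_bed above 0.07 m).
It fails at once if the whetstone, the jar or the green bar is shifted by over 30 mm or the jar is tipped (distance of any of whetstone, paste_jar, compound_bar from where it was at the start of the episode above 0.03 m or angle between paste_jar's own z axis and vertical above 0.5 rad).
It also fails if it takes over 59 s, if anything falls off the work surface, if the arm or the gripper's body presses on something with over 40 N, if the wrist force passes 120 N, or if a joint passes its speed limit or range.

ROBOT

A 6-joint arm with a two-finger parallel gripper is mounted at the origin on the work surface. World frame = base frame: x ahead of the robot, y to its left, z up, the work surface at z = 0. Lengths are in m, angles in rad, forces in N, time in s.
With the tool pointing down it reaches from about 0.3 to 0.775 m from the base axis. Payload 14.6 kg.
Tool frame: the origin (TCP) lies midway between the tips of the shut fingers; the grasp point (between the pads) lies 19 mm behind it (ctrl.pinch_z is the z of the grasp point in the tool frame, in m); z points along the fingers, y is the line along which they close (so a half turn about z gives the same grasp; the last joint's range is limited). The gripper opens to 94 mm and grips with 3 to 60 N. Pads are 16 mm wide; open, the fingers measure 119 mm over their backs; the gripper's body (75 mm by 177 mm) begins 78 mm behind the grasp point.
Start: joints at [-1.318, 0.3, 1.521, -0, 1.321, -0.067], TCP at [0.173, -0.522, 0.205] pointing down, gripper open.
Joint ranges: [-3.03, 3.03], [-0.79, 2.21], [0.23, 2.52], [-1.04, 4.18], [0, 3.07], [-2.55, 2.55]. Speed limits (rad/s): [2.22, 2.22, 2.57, 3.14, 3.14, 3.14].

INTERFACE

Orientations are given as [roll, pitch, yaw] about the fixed x, y, z axes, in that order (R = Rz(yaw) Ry(pitch) Rx(roll)).
In Python, from station import ctrl, camera, ticket gives the robot as it stands. The module is installed in compiled form; this text tells all that it offers.
- The arm moves only by the shell command python3 -m inch 'ROWS' [FORCE]. ROWS is text: rows parted by semicolons, each of 7 numbers parted by spaces: the opening, from -1 (shut) to 1 (fully open), then the shift along the tool's x, y, z in units of 0.03 m (1.0 is 0.03 m), then the turn, a rotation vector about the tool's x, y, z in units of 10 degrees (1.0 is 10 degrees). In form: grip dx dy dz rx ry rz; .... A call has 1 to 10 rows; each row shifts and turns the commanded pose from where the row before left it, along the tool's axes as they then stand; what a row does not reach is not made up. A row lasts 1/8 s, in which the tool goes at most 62.5 mm and 10.7 degrees, less where a joint would pass 70% of its speed; a pose out of reach is approached as far as the arm can. A call with a number of a shift or a turn outside -1 to 1 is refused whole. A call with a gripper value outside its range is refused whole. The fingers move at their own pace and stop on an object; FORCE is the grip in N (left out, the last holds). Time passes only in rows, so rows that do not move let the fingers close. It gives the time, the measured TCP pose, the force, the opening and the grip force at its end, in the units of the state.
- ctrl.get_obs(): the state, without advancing time (a new reading comes with each control period).
- camera(name): name is "scene" or "side" or "wrist"; returns a dict with "img" (420x560x3 uint8, blue, green, red), "range_z" (420x560 float32, m along the optical axis (not along the pixel's ray), 0 where there is no reading), "intrinsics" (3x3 intrinsics, pixels), "k1" (the pictures are not rectified: a ray, as slopes to the right and down, at radius r is drawn at 1 + k1 r^2 times it, then the intrinsics apply), "view" (4x4, takes a point from world to camera coordinates). Camera axes: x right, y down, z forward; pixel columns grow to the right and rows downward; lengths in m; the calibration is good to about 2 mm. A picture is of the moment at which its call begins.
- ticket.hand_in(): hands the job in; it is judged then, once.
The state is a dict: "time_s": time; "qpos": joint angles; "joint_vel": joint speeds; "tau": joint torques, N m; "ee_pos": TCP position; "eef_rot": TCP orientation; "force": force on the tool from outside, world axes, zero at the start; "moment": the same for the moment, N m; "grip_width": finger opening in m; "grip_force": force on a finger pad.
Only numpy, scipy, OpenCV 4.12 (cv2) and the standard library are available. Lean on these libraries where they do the work, as an engineer would, in place of code of your own. Each camera call takes 0.05 s, during which the arm holds its last target. There are 200 camera calls.

## Working session

There is one attempt and no reset: what is moved stays moved. The work goes in short steps, Python scripts to look and compute and a shell command to move; the robot and the scene stay as the last step left them, time stands still between calls to the robot, and variables do not carry over. Pictures are saved under pics/ and viewed, at most 10 in all, crops included, and the job is handed in when it is done.

```bash
mkdir -p pics
cat > h.py <<'E'
import numpy as np, cv2
from station import ctrl, camera, ticket
from scipy.spatial.transform import Rotation as R
def cloud(c):
    K=np.array(c["intrinsics"]);k1=float(c["k1"]);z=c["range_z"]
    v,u=np.mgrid[:z.shape[0],:z.shape[1]]
    p=np.stack([u,v],-1).reshape(-1,1,2).astype(np.float64)
    s=cv2.undistortPoints(p,K,np.array([k1,0,0,0.])).reshape(*z.shape,2)
    P=np.dstack([s*z[...,None],z])
    V=np.array(c["view"]);return (P-V[:3,3])@V[:3,:3]
E
python3 - <<'E'
from h import *
for n in("scene","side"):
    c=camera(n);cv2.imwrite(f"pics/{n}0.png",c["img"]);np.savez(f"{n}0.npz",img=c["img"],P=cloud(c),z=c["range_z"])
    print(c["view"],c["k1"],c["intrinsics"])
o=ctrl.get_obs();print(o, ctrl.pinch_z)
E
```

```text
[[ 0.39383526  0.9191678   0.00493453 -0.15142355]
 [ 0.51962619 -0.21820924 -0.82605893 -0.22435735]
 [-0.75821     0.32789524 -0.56356216  1.57031543]
 [ 0.          0.          0.          1.        ]] -0.09317407272359718 [[514.81330135   0.         277.45697388]
 [  0.         514.81330135 207.5854005 ]
 [  0.           0.           1.        ]]
[[-0.89507279 -0.44568653 -0.01442979  0.49059586]
 [-0.2563433   0.54075368 -0.80117013  0.31397701]
 [ 0.3648737  -0.7134066  -0.59826266  0.60840583]
 [ 0.          0.          0.          1.        ]] -0.048458154384392195 [[468.54328478   0.         285.52545032]
 [  0.         468.54328478 215.51396309]
 [  0.           0.           1.        ]]
{'time_s': 0.1, 'qpos': array([-1.31759057e+00,  3.00416420e-01,  1.52148484e+00,  2.68806622e-05,
        1.32069325e+00, -6.65969141e-02]), 'joint_vel': array([ 0.00145969, -0.00126883, -0.00316414,  0.00156064,  0.00059186,
        0.00018971]), 'tau': array([ 1.45863974e-03, -5.32645297e+01, -3.53284049e+01,  7.09672272e-02,
        2.34700588e-02, -7.07731533e-05]), 'ee_pos': array([ 0.172859  , -0.52189879,  0.20495703]), 'eef_rot': array([-3.14059475e+00, -9.26513737e-05,  3.19795954e-01]), 'force': array([-0.15336787,  0.01469304, -0.30809739]), 'moment': array([ 0.0373685 ,  0.05248025, -0.02164351]), 'grip_force': 0.0, 'grip_width': 0.09428013260016412} -0.0188
```

View pics/scene0.png

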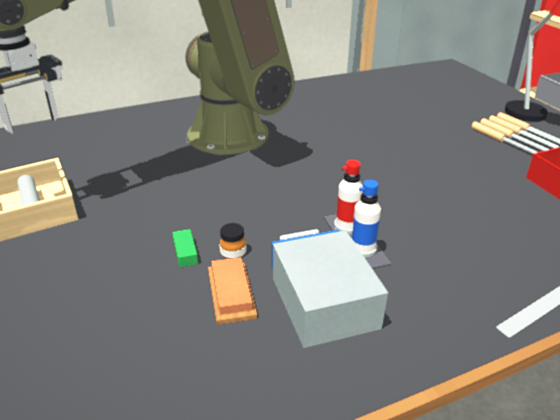

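View pics/side0.png

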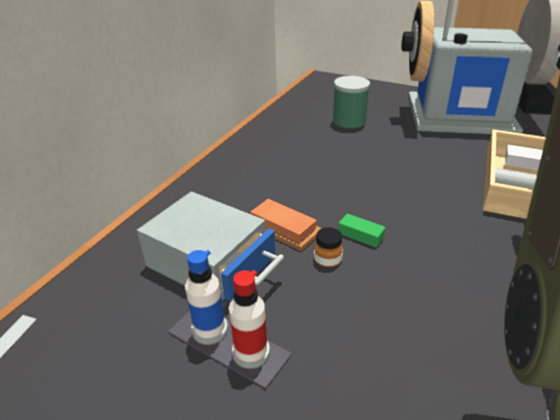

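The scene picture shows the cabinet (325,285), its handle (300,235), the blue cap (370,188) next to the cabinet and the red cap (352,167) further out. The jar and the green bar are at (233,240) and (185,247). The side picture agrees, with the drawer slightly ajar.

Run:
```python
from h import *
for n in("scene","side"):
    d=np.load(f"{n}0.npz");P=d["P"];im=d["img"].astype(int);ok=d["z"]>0
    b,g,r=im[...,0],im[...,1],im[...,2]
    t=ok&(abs(P[...,2]-.09)<.004)&(P[...,0]>.3)&(P[...,0]<.9)&(abs(b-r)<40)
    t&=cv2.erode(t.astype(np.uint8),np.ones((3,3)))>0
    nl,l,s,_=cv2.connectedComponentsWithStats(t.astype(np.uint8));k=1+s[1:,4].argmax()
    q=P[l==k];rect=cv2.minAreaRect(q[:,:2].astype(np.float32));print(n,"top",len(q),rect,np.median(q[:,2]))
    for nm,m in(("blue",(b>120)&(r<80)),("red",(r>120)&(b<70)&(g<70))):
        a=m&ok&(P[...,2]>.166)&(P[...,2]<.18)&(P[...,0]>.2)&(P[...,0]<.8)&(abs(P[...,1])<.4)
        print(nm,a.sum(),P[a].mean(0), cv2.minEnclosingCircle(P[a][:,:2].astype(np.float32)))
    h=ok&(abs(P[...,2]-.055)<.006)&(np.minimum(np.minimum(b,g),r)>120)&(P[...,0]>.3)&(P[...,0]<.8)&(P[...,1]>-.2)&(P[...,1]<.3)
    nl,l,s,c=cv2.connectedComponentsWithStats(h.astype(np.uint8))
    for i in range(1,nl):
        if s[i,4]>25: print("white z55",s[i],P[l==i].mean(0))
    for nm,m in(("front",(b>100)&(r<70)&(abs(P[...,2]-.078)<.003)),("jar",(P[...,2]>.056)&(P[...,2]<.064)&(b<60)&(r<60)),("green",(g>120)&(r<90)&(b<90))):
        a=m&ok&(P[...,0]>.2)&(P[...,0]<.8)&(abs(P[...,1])<.4);q=P[a];print(nm,len(q),np.median(q,0),q.min(0),q.max(0))
```

```text
scene top 5161 ((0.7551599144935608, -0.06211526691913605), (0.14751221239566803, 0.18547317385673523), 83.62303161621094) 0.08928821886282078
blue 111 [0.65046314 0.08355928 0.17062524] ((0.6484552621841431, 0.08433972299098969), 0.015013066120445728)
red 88 [0.56776533 0.09272257 0.17026778] ((0.5651527047157288, 0.094450943171978), 0.014267295598983765)
white z55 [280 229  39  11 165] [ 0.60523683 -0.04672673  0.05522565]
white z55 [274 258  24  53 117] [ 0.734187   -0.13445206  0.05491425]
front 50 [0.6666699  0.07024502 0.07817467] [0.64090594 0.05983436 0.07510259] [0.67387838 0.09888731 0.08061636]
jar 73 [ 0.5503199  -0.17275407  0.05902226] [ 0.52130049 -0.19533134  0.05642174] [ 0.56795883 -0.15053518  0.06213913]
green 182 [ 0.54991364 -0.2708583   0.01312253] [ 0.46228891 -0.29108049 -0.00538135] [ 0.55405984 -0.23821246  0.02647338]
side top 4233 ((0.7518524527549744, -0.05862054228782654), (0.1481751650571823, 0.18251338601112366), 83.84494018554688) 0.0890598135943384
blue 232 [0.64398421 0.08994247 0.17041362] ((0.6441711187362671, 0.08658779412508011), 0.016718631610274315)
red 280 [0.56023898 0.09867367 0.17055279] ((0.5605055093765259, 0.09333647042512894), 0.01891493611037731)
white z55 [255 251  29  34 275] [ 0.60455606 -0.04748677  0.05469504]
front 161 [0.63656273 0.08682098 0.07676864] [ 0.61942549 -0.1161869   0.07501813] [0.66136393 0.11481611 0.08097195]
jar 338 [ 0.53865376 -0.16716169  0.05889836] [ 0.51563946 -0.19157789  0.05601808] [ 0.56169389 -0.14421914  0.06171526]
green 61 [ 0.49640904 -0.24676648  0.02713122] [ 0.45884111 -0.28217534  0.02399401] [ 0.548402   -0.24032737  0.02947778]
```

```bash
python3 -m inch '-0.4 0 0 0 0 0 -0.93;-0.4 0 0 0 0 0 -0.93;-0.4 0 0 0 0 0 -0.93;-0.4 0 0 0 0 0 -0.93;-0.4 0 0 0 0 0 -0.93;-0.4 0 0 0 0 0 -0.93;-0.4 0 0 0 0 0 -0.93;-0.4 0 0 0 0 0 0'; python3 -m inch '-0.4 0.9 0.65 0 0 0 0;-0.4 0.9 0.65 0 0 0 0;-0.4 0.9 0.65 0 0 0 0;-0.4 0.9 0.65 0 0 0 0;-0.4 0.9 0.65 0 0 0 0;-0.4 0.9 0.65 0 0 0 0;-0.4 0.9 0.65 0 0 0 0;-0.4 0.9 0.65 0 0 0 0;-0.4 0.9 0.65 0 0 0 0;-0.4 0.9 0.65 0 0 0 0'
```

```text
time_s: 1.1
ee_pos: [0.1729, -0.522, 0.2052]
eef_rot: [-3.141, -0.001, 1.455]
force: [0.6, -0.4, -0.6]
grip_width: 0.0282
grip_force: 0.0
time_s: 2.35
ee_pos: [0.3982, -0.2753, 0.2054]
eef_rot: [-3.141, -0.0, 1.451]
force: [-0.3, -0.5, 0.6]
grip_width: 0.0283
grip_force: 0.0
```

```bash
python3 -m inch '-0.4 0.93 0.66 0 0 0 0;-0.4 0.93 0.66 0 0 0 0;-0.4 0.93 0.66 0 0 0 0;-0.4 0.93 0.66 0 0 0 0;-0.4 0.93 0.66 0 0 0 0;-0.4 0.93 0.66 0 0 0 0;-0.4 0.93 0.66 0 0 0 0;-0.4 0.93 0.66 0 0 0 0;-0.4 0.93 0.66 0 0 0 0;-0.4 0 0 0 0 0 0'
python3 - <<'E'
from h import *
c=camera("wrist");cv2.imwrite("pics/w1.png",c["img"]);P=cloud(c);b,g,r=np.moveaxis(c["img"].astype(int),2,0);ok=c["range_z"]>0
h=ok&(abs(P[...,2]-.055)<.008)&(np.minimum(np.minimum(b,g),r)>110)&(abs(P[...,0]-.6)<.06)&(abs(P[...,1]+.05)<.08)
nl,l,s,cc=cv2.connectedComponentsWithStats(h.astype(np.uint8))
for i in range(1,nl):
    if s[i,4]>25: print(s[i],P[l==i].mean(0),cv2.minAreaRect(P[l==i][:,:2].astype(np.float32)))
E
```

```text
time_s: 3.6
ee_pos: [0.604, -0.0456, 0.2047]
eef_rot: [-3.141, -0.0, 1.454]
force: [-1.1, -0.3, 0.1]
grip_width: 0.0284
grip_force: 0.0
[ 274  160   36   73 1004] [ 0.60908102 -0.04228683  0.05535099] ((0.6173244118690491, -0.04465591162443161), (0.08432085067033768, 0.03975842893123627), 82.9401626586914)
```

View pics/w1.png

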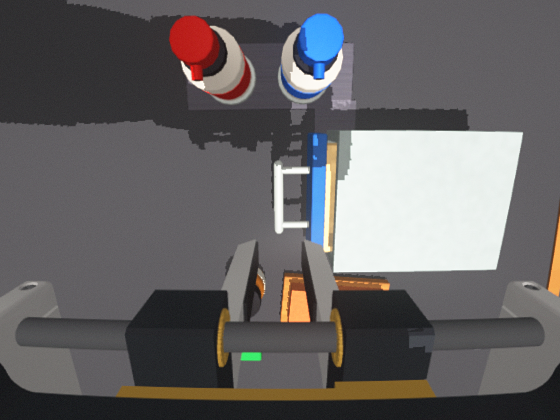

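The wrist picture shows the bar at u≈278, v 163–233, with the blue front at u≈320. The red cap is at (195,40) and the blue cap at (322,38).

Run:
```python
from h import *
c=camera("wrist");P=cloud(c)
b,g,r=np.moveaxis(c["img"].astype(int),2,0)
q=P[166:231,275:282].reshape(-1,3);q=q[abs(q[:,2]-.055)<.006];print("bar",len(q),q.mean(0),cv2.fitLine(q[:,:2].astype(np.float32),2,0,.01,.01).ravel())
for v in(163,166,200,230,233): print(P[v,279])
ok=(c["range_z"]>0)&(abs(P[...,2]-.172)<.006)
for m in((b>120)&(r<80),(r>120)&(b<70)&(g<70)):
    p=P[ok&m];print(len(p),p.mean(0),cv2.minEnclosingCircle(p[:,:2].astype(np.float32)))
```

```text
bar 451 [ 0.60146984 -0.04445919  0.05632441] [ 0.11938752  0.99284774  0.6014698  -0.04445919]
[ 0.6073009  -0.00510959  0.05623267]
[ 0.60694451 -0.00814419  0.05811298]
[ 0.60241029 -0.046168    0.05812343]
[ 0.59810264 -0.08225083  0.05669997]
[ 0.59501671 -0.10673294 -0.00076201]
1753 [0.64616753 0.0863517  0.17134156] ((0.6460551023483276, 0.08259651064872742), 0.01910669356584549)
1658 [0.56238896 0.09608364 0.17141057] ((0.5613911151885986, 0.09170103073120117), 0.019078975543379784)
```

```bash
python3 - <<'E'
from h import *
V=np.array(camera("wrist")["view"]);print(-V[:3,:3].T@V[:3,3],V[2,:3],ctrl.get_obs()["ee_pos"])
E
python3 -m inch '-0.4 0 0 1 0 0 0;-0.4 0 0 1 0 0 0;-0.4 0 0 1 0 0 0;-0.4 0 0 0.7 0 0 0;-0.4 0 0 0 0 0 0'
```

```text
[0.61239004 0.03172034 0.383829  ] [-0.03302811 -0.26975319 -0.9623629 ] [ 0.60294181 -0.04764877  0.20528394]
time_s: 4.38
ee_pos: [0.6023, -0.0479, 0.0934]
eef_rot: [-3.139, -0.0, 1.454]
force: [-0.2, 0.4, 0.2]
grip_width: 0.0283
grip_force: 0.0
```

```bash
python3 -m inch '-0.4 0 0 1 0 0 0;-0.4 0 0 0.97 0 0 0;-0.4 0 0 0 0 0 0;-1 0 0 0 0 0 0;-1 0 0 0 0 0 0;-1 0 0 0 0 0 0;-1 0 0 0 0 0 0' 25
```

```text
time_s: 5.25
ee_pos: [0.6041, -0.0474, 0.0369]
eef_rot: [3.139, 0.0, 1.456]
force: [-1.1, -1.2, 6.8]
grip_width: 0.0103
grip_force: 25.0
```

```bash
python3 -m inch '-1 0 -0.2 0 0 0 0;-1 0 -0.4 0 0 0 0;-1 0 -0.45 0 0 0 0;-1 0 -0.45 0 0 0 0;-1 0 -0.45 0 0 0 0;-1 0 -0.45 0 0 0 0;-1 0 -0.45 0 0 0 0;-1 0 -0.4 0 0 0 0;-1 0 -0.2 0 0 0 0;-1 0 -0.1 0 0 0 0'
```

```text
time_s: 6.5
ee_pos: [0.4984, -0.0357, 0.0369]
eef_rot: [3.138, 0.001, 1.456]
force: [0.9, -4.8, 8.1]
grip_width: 0.0106
grip_force: 25.0
```

```bash
python3 -m inch '-1 0 -0.1 0 0 0 0;-1 0 -0.1 0 0 0 0;-1 0 -0.1 0 0 0 0;-1 0 0 0 0 0 0'
```

```text
time_s: 7.0
ee_pos: [0.4894, -0.0347, 0.0368]
eef_rot: [3.139, 0.001, 1.456]
force: [-2.0, -5.5, 9.4]
grip_width: 0.0098
grip_force: 25.0
```

```bash
python3 -m inch '-1 0 -0.1 0 0 0 0;-1 0 -0.1 0 0 0 0;-1 0 -0.1 0 0 0 0;-1 0 0 0 0 0 0'; python3 -m inch '-1 0 -0.1 0 0 0 0;-1 0 -0.1 0 0 0 0;-1 0 0 0 0 0 0;-1 0 0 0 0 0 0'
```

```text
time_s: 7.5
ee_pos: [0.4805, -0.0337, 0.0369]
eef_rot: [3.139, 0.001, 1.456]
force: [-1.3, -6.0, 10.1]
grip_width: 0.0099
grip_force: 25.0
time_s: 8.0
ee_pos: [0.4789, -0.0335, 0.0372]
eef_rot: [3.128, 0.001, 1.456]
force: [31.8, -8.9, -18.3]
grip_width: 0.0105
grip_force: 25.0
```

```bash
python3 -m inch '-1 0 0.1 0 0 0 0;-0.4 0 0.03 0 0 0 0;-0.4 0 0 0 0 0 0;-0.4 0 0 0 0 0 0;-0.4 0 0 -0.5 0 0 0;-0.4 0 0 -1 0 0 0;-0.4 0 0 -1 0 0 0;-0.4 0 0 -1 0 0 0;-0.4 0 0 -1 0 0 0;-0.4 0 0 -1 0 0 0'; python3 -m inch '-1 0 0 -1 0 0 0;-1 0 0 -0.5 0 0 0;-1 0 0 0 0 0 0;-1 0 0 0 0 0 0'
python3 - <<'E'
from h import *
c=camera("wrist");cv2.imwrite("pics/w2.png",c["img"]);P=cloud(c)
b,g,r=np.moveaxis(c["img"].astype(int),2,0)
ok=(c["range_z"]>0)&(abs(P[...,2]-.172)<.006)
for m in((b>120)&(r<80),(r>120)&(b<70)&(g<70)):
    p=P[ok&m];print(len(p),p.mean(0) if len(p) else 0)
h=(c["range_z"]>0)&(abs(P[...,2]-.055)<.006)&(np.minimum(np.minimum(b,g),r)>110)&(abs(P[...,0]-.48)<.05)&(abs(P[...,1]+.03)<.06)
print(h.sum(),np.median(P[h],0));s=camera("side");cv2.imwrite("pics/s2.png",s["img"])
E
```

```text
time_s: 9.25
ee_pos: [0.4773, -0.0326, 0.2024]
eef_rot: [3.141, -0.0, 1.456]
force: [0.8, 0.1, 0.4]
grip_width: 0.028
grip_force: 0.0
time_s: 9.75
ee_pos: [0.4772, -0.0326, 0.2443]
eef_rot: [-3.14, -0.0, 1.456]
force: [-0.0, -1.1, 0.1]
grip_width: 0.0003
grip_force: 0.0
1114 [0.64542517 0.08655044 0.17134763]
1224 [0.56115141 0.09552107 0.17122654]
841 [ 0.48202101 -0.0265346   0.05545266]
```

View pics/w2.png

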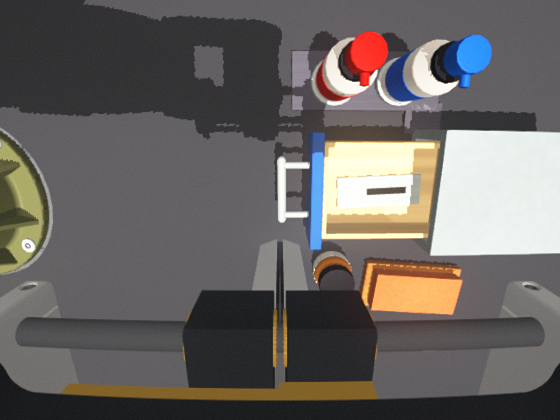

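The drawer is out at its stop and the iron lies centred in it at (375,190). The blue cap is at (468,55) and the red cap at (368,52), both up.

```bash
python3 -m inch '-1 0.765 0.857 0 0 0 0;-1 0.765 0.857 0 0 0 0;-1 0.765 0.857 0 0 0 0;-1 0.765 0.857 0 0 0 0;-1 0.765 0.857 0 0 0 0;-1 0.765 0.857 0 0 0 0;-1 0 0 0 0 0 0;-1 0 0 1 0 0 0;-1 0 0 0.9 0 0 0;-1 0 0 0 0 0 0' 10
```

```text
time_s: 11.1
ee_pos: [0.6452, 0.0859, 0.1863]
eef_rot: [-3.137, 0.001, 1.456]
force: [-0.4, 0.5, -0.2]
grip_width: 0.0006
grip_force: 0.0
```

Run:
```python
from h import *
c=camera("side");o=ctrl.get_obs();print(o["ee_pos"],o["force"])
cv2.imwrite("pics/s3.png",cv2.resize(c["img"][180:380,120:320],(600,600)))
```

```text
[0.64606726 0.08597797 0.1882277 ] [-0.10120852 -0.40672006  0.42108184]
```

View pics/s3.png

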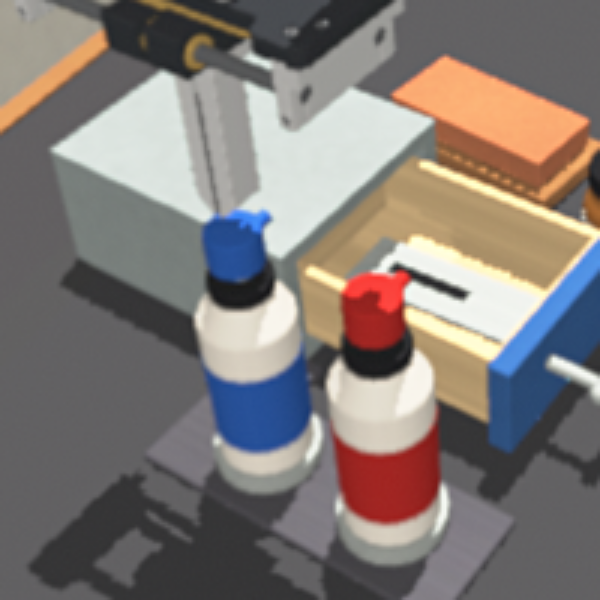

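The fingertips are directly over the blue cap (235,235 in the crop), and the red cap is well clear.

```bash
python3 -m inch '-1 0 0 0.4 0 0 0;-1 0 0 0.13 0 0 0;-1 0 0 0.1 0 0 0;-1 0 0 0.1 0 0 0;-1 0 0 0 0 0 0;-1 0 0 0 0 0 0'
```

```text
time_s: 11.9
ee_pos: [0.6466, 0.0864, 0.1671]
eef_rot: [3.141, 0.0, 1.456]
force: [-3.6, -1.4, 5.6]
grip_width: -0.0001
grip_force: 2.9
```

```bash
python3 -m inch '-1 0 0 0.1 0 0 0;-1 0 0 0.05 0 0 0;-1 0 0 0 0 0 0;-1 0 0 0 0 0 0'
```

```text
time_s: 12.4
ee_pos: [0.6468, 0.0864, 0.1642]
eef_rot: [3.14, -0.0, 1.456]
force: [-8.3, -1.0, 16.0]
grip_width: 0.0002
grip_force: 8.1
```

```bash
python3 -m inch '-1 0 0 0.06 0 0 0;-1 0 0 0 0 0 0;-1 0 0 0 0 0 0'; python3 -m inch '-1 0 0 -0.3 0 0 0;-1 0 0 -0.7 0 0 0;-1 0 0 -1 0 0 0;-1 0 0 -1 0 0 0;-1 0 0 0 0 0 0'
python3 - <<'E'
from h import *
c=camera("side");P=cloud(c);b,g,r=np.moveaxis(c["img"].astype(int),2,0)
cv2.imwrite("pics/s4.png",c["img"])
for m in((b>120)&(r<80),(r>120)&(b<70)&(g<70)):
    a=m&(c["range_z"]>0)&(P[...,2]>.16)&(P[...,2]<.18);print(a.sum(),np.percentile(P[a][:,2],[50,90,98]))
E
```

```text
time_s: 12.78
ee_pos: [0.647, 0.0864, 0.164]
eef_rot: [3.138, -0.001, 1.456]
force: [-12.3, -1.3, 27.0]
grip_width: 0.0004
grip_force: 13.6
time_s: 13.4
ee_pos: [0.6474, 0.0866, 0.2524]
eef_rot: [3.137, -0.001, 1.456]
force: [0.7, 0.1, -0.6]
grip_width: 0.0001
grip_force: 0.0
661 [0.17023377 0.17636881 0.17946564]
343 [0.17045793 0.17175123 0.17227184]
```

```bash
python3 -m inch '-0.4 -0.77 -0.853 0 0 0 0;-0.4 -0.77 -0.853 0 0 0 0;-0.4 -0.77 -0.853 0 0 0 0;-0.4 -0.77 -0.853 0 0 0 0;-0.4 -0.77 -0.853 0 0 0 0;-0.4 -0.77 -0.853 0 0 0 0;-0.4 0 0 0 0 0 0;-0.4 0 0 1 0 0 0;-0.4 0 0 1 0 0 0;-0.4 0 0 0 0 0 0' 25
python3 -m inch '-0.4 0 0 1 0 0 0;-0.4 0 0 1 0 0 0;-0.4 0 0 0 0 0 0'
python3 - <<'E'
from h import *
c=camera("side");cv2.imwrite("pics/s5.png",c["img"])
E
```

```text
time_s: 14.7
ee_pos: [0.4775, -0.0331, 0.1879]
eef_rot: [-3.137, -0.0, 1.456]
force: [-0.5, -0.5, 0.3]
grip_width: 0.0284
grip_force: 0.0
time_s: 15.08
ee_pos: [0.4779, -0.0333, 0.1295]
eef_rot: [-3.139, -0.0, 1.456]
force: [-0.6, -0.2, 0.4]
grip_width: 0.0282
grip_force: 0.0
```

View pics/s5.png

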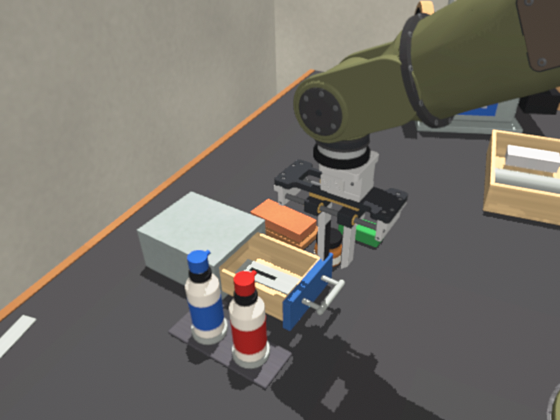

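Both caps are up and the iron is in the drawer. The open fingers (335,235) are above the handle bar (335,295).

```bash
python3 -m inch '-0.4 0 0 1 0 0 0;-0.4 0 0 1 0 0 0;-0.4 0 0 0.95 0 0 0;-0.4 0 0 0 0 0 0;-1 0 0 0 0 0 0;-1 0 0 0 0 0 0;-1 0 0 0 0 0 0;-1 0 0 0 0 0 0'
```

```text
time_s: 16.12
ee_pos: [0.4791, -0.0337, 0.0431]
eef_rot: [3.139, 0.0, 1.456]
force: [-0.5, -0.7, 8.0]
grip_width: 0.0105
grip_force: 25.0
```

```bash
python3 -m inch '-1 0 0.2 0 0 0 0;-1 0 0.4 0 0 0 0;-1 0 0.45 0 0 0 0;-1 0 0.45 0 0 0 0;-1 0 0.45 0 0 0 0;-1 0 0.45 0 0 0 0;-1 0 0.45 0 0 0 0;-1 0 0.45 0 0 0 0;-1 0 0.2 0 0 0 0;-1 0 0.1 0 0 0 0'
```

```text
time_s: 17.38
ee_pos: [0.5865, -0.0456, 0.0431]
eef_rot: [3.139, -0.001, 1.456]
force: [-0.0, 4.2, 7.1]
grip_width: 0.0105
grip_force: 25.0
```

```bash
python3 -m inch '-1 0 0.15 0 0 0 0;-1 0 0.15 0 0 0 0;-1 0 0.15 0 0 0 0;-1 0 0 0 0 0 0'
```

```text
time_s: 17.88
ee_pos: [0.6, -0.0471, 0.0431]
eef_rot: [3.139, -0.001, 1.456]
force: [0.4, 3.7, 5.1]
grip_width: 0.0104
grip_force: 25.0
```

```bash
python3 -m inch '-1 0 0.12 0 0 0 0;-1 0 0.12 0 0 0 0;-1 0 0.1 0 0 0 0;-1 0 0.1 0 0 0 0;-1 0 0.06 0 0 0 0;-1 0 0 0 0 0 0'
```

```text
time_s: 18.62
ee_pos: [0.6118, -0.0484, 0.0429]
eef_rot: [-3.136, -0.001, 1.456]
force: [-21.8, 7.2, 20.3]
grip_width: 0.0103
grip_force: 25.0
```

At the shut stop (travel 0.1335 m). Next: release, lift and check.

```bash
python3 -m inch '-1 0 -0.08 0 0 0 0;-0.4 0 -0.02 0 0 0 0;-0.4 0 0 0 0 0 0;-0.4 0 0 0 0 0 0;-0.4 0 0 -0.5 0 0 0;-0.4 0 0 -1 0 0 0;-0.4 0 0 -1 0 0 0;-0.4 0 0 -1 0 0 0;-0.4 0 0 -1 0 0 0;-0.4 0 0 -1 0 0 0'; python3 -m inch '-0.4 0 -0.5 -1 0 0 0;-0.4 0 0 0 0 0 0;-0.4 0 0 0 0 0 0'
python3 - <<'E'
from h import *
c=camera("wrist");P=cloud(c);print("bar")
b,g,r=np.moveaxis(c["img"].astype(int),2,0)
h=(c["range_z"]>0)&(abs(P[...,2]-.057)<.004)&(np.minimum(np.minimum(b,g),r)>110)&(abs(P[...,0]-.61)<.04)&(abs(P[...,1]+.047)<.03)
print(h.sum(),np.median(P[h],0))
s=camera("side");cv2.imwrite("pics/s6.png",s["img"])
E
```

```text
time_s: 19.88
ee_pos: [0.6107, -0.049, 0.2089]
eef_rot: [3.141, 0.0, 1.456]
force: [-0.1, -0.1, -0.8]
grip_width: 0.0282
grip_force: 0.0
time_s: 20.25
ee_pos: [0.5958, -0.0473, 0.2361]
eef_rot: [-3.141, -0.0, 1.456]
force: [0.5, -0.6, -0.6]
grip_width: 0.0281
grip_force: 0.0
bar
481 [ 0.61217041 -0.04886975  0.05582845]
```

View pics/s6.png

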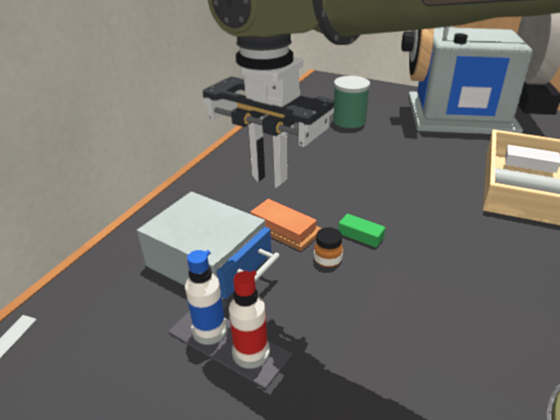

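The drawer is shut, with the front flush at (245,262) and the handle at (268,265). Both caps are up, the bystanders haven't moved and the arm is clear.

```bash
python3 -c "
from station import ticket
print(ticket.hand_in())"
```

```text
the job is handed in; nothing more can be done
None
```

The job is handed in at about 20 s: drawer pulled to its stop, blue cap pressed down and back up, drawer pushed home with the iron in it, and the red cap, whetstone, jar and green bar left alone; hand-in returned no verdict.

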